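# Set the length stop of the nailing jig and hold it at its notch

### The job

Set up the length stop: thread the wide steel collar and then the narrow one down the carriage's post, each fully home, then grip the carriage's square knob and slide the carriage along its rail until you feel the ball click into the notch of the index strip, without running on past it. Finish while still gripping the knob firmly with the carriage resting at the notch, as a colleague is about to nail against it: do not let go. Leave the other things on the table where they are.

Things in the scene. Friction and masses are not known exactly. Their poses are not given: they have to be found in the camera images.
- jig_frame (a point): Fixed length-stop jig: a pine board (110 x 420 mm, 12 mm thick) lying on the table with an aluminium rail along its length. This point is on the table, under the middle of the rail. Its y axis is the direction of the rail, the way the carriage has to be slid; its x axis points across it, to the side of the index strip (away from the robot); z is up.
- carriage (a joint): Position in metres of the stop carriage along the rail: 0 at its starting end, growing along the jig's y axis, end stop at 0.2; starts between 0 and 0.05. An aluminium plate 50 mm wide, from 35 mm ahead of the post axis to 105 mm behind it, top face 43 mm above the table. It slides with about 2 N of friction.
- post_foot (a point): Foot of the upright steel post on the carriage: on the post's axis, at the plate's top face. The post is 14 mm thick and stands 58 mm above this point, its top 5 mm tapered. Axes as the jig's; moves with the carriage.
- knob_grip (a point): Point on the square wooden knob of the carriage by which it is gripped and slid: on its axis, 17 mm below its top and 37 mm above the plate. The knob is 24 x 24 mm (faces along the jig's x and y) and 54 mm tall, 85 mm behind the post (towards -y of the jig). Moves with the carriage.
- ball (a point): Steel detent ball (12 mm) in the dark housing on the +x side of the carriage, 30 mm behind the post axis. Sprung, it rides along the smooth edge of the index strip and drops into the strip's one notch: it catches within about 4 mm of the notch, draws the carriage centred by itself if the grip is eased, then takes roughly 8 to 12 N to push out.
- notch (a point): The one notch, 10 mm wide, in the rail-side edge of the steel index strip along the +x side of the rail; it is screwed on at another place each time, 70 to 170 mm ahead of the ball's start. Axes as the jig's. The carriage is at the notch when the ball lies level with this point along the jig's y (the ball stays about 6 mm to its -x side).
- wide_mid (a point): Centre of the wide steel collar: a plain ring 50 mm outside, 17 mm hole, 24 mm tall, about 0.3 kg, lying flat on the table (this point half-way up, 12 mm above its underside). Starts to the left or right in front of the robot, swapping with the narrow one. Fully home on the plate its centre is 12 mm above the post foot.
- wide: The same wide collar, origin at the centre of its underside.
- narrow_mid (a point): Centre of the narrow steel collar: a plain ring 32 mm outside, 17 mm hole, 24 mm tall, about 0.11 kg, lying flat on the table (this point half-way up). Fully home on the wide collar its centre is 36 mm above the post foot.
- narrow: The same narrow collar, origin at the centre of its underside.
- hammer: A claw-less hammer with a wooden handle, lying on the table towards the robot's right; a bystander. It must not be shifted.
- glue: A white glue jar with a grey cap, 52 mm wide, 85 mm tall, standing on the table to the robot's left; a bystander. It must not be shifted.
- tin: A low dark open nail tin, 52 mm wide, 28 mm tall, standing between the places of the two collars; a bystander. It must not be shifted.
- offcut: A pine offcut 90 x 35 x 30 mm, lying on the left between the collars and the glue jar; a bystander. It must not be shifted.
Not all that is in view belongs to the job. Leave any yellow look-alike of the narrow alone. Leave any green look-alike of the wide alone.

How it is judged:
By the outcome, as a careful person would: the job done as asked, in the order asked, and still so for the second after the job is handed in, while the arm keeps its last pose, push and grip.
It also fails if it takes over 72 s, if anything falls off the work surface, if the arm or the gripper's body presses on something with over 40 N, if the wrist force passes 120 N, or if a joint passes its speed limit or range.

### The arm

A 6-joint arm with a two-finger parallel gripper is mounted at the origin on the work surface. World frame = base frame: x ahead of the robot, y to its left, z up, the work surface at z = 0. Lengths are in m, angles in degrees, forces in N, time in s.
With the tool pointing down it reaches from about 0.35 to 0.925 m from the base axis. Payload 6.4 kg.
Tool frame: the origin (TCP) lies at the centre of the arm's flange, where the gripper is bolted on; the fingertips stand 199 mm ahead of it and the grasp point (between the pads) lies 180 mm ahead of it; z points along the fingers, y is the line along which they close (so a half turn about z gives the same grasp; the last joint's range is limited). The gripper opens to 94 mm and grips with 3 to 60 N. Pads are 16 mm wide; open, the fingers measure 119 mm over their backs; the gripper's body (75 mm by 177 mm) begins 78 mm behind the grasp point.
Start: joints at [-81.881, 14.043, 89.255, -0, 76.702, -9.975], TCP at [0.202, -0.618, 0.405] pointing down, gripper open.
Joint ranges: [-179.41, 179.41], [-58.25, 129.5], [7.25, 145.43], [-54.29, 234.29], [11.92, 165.04], [-157.13, 157.13]. Speed limits (degrees/s): [147.25, 147.25, 180, 180, 180, 180].

### API

Orientations are given as [roll, pitch, yaw] about the fixed x, y, z axes, in that order (R = Rz(yaw) Ry(pitch) Rx(roll)).
In Python, from station import telemetry, optics, bot gives the robot as it stands. The module is installed in compiled form; this text tells all that it offers.
- The arm moves only by the tool arm_command, never from a script. Its arguments are lists of equal length, an entry for each row: "offset": the shift along the tool's x, y, z in cm, a list of three; "roll": the turn about the tool's z in degrees; "grip": the opening, from 0 (shut) to 1 (fully open). A call has 1 to 20 rows; each row is the pose to reach, as a shift and turn from the pose commanded when the call began, along the tool's axes at that moment; what a row does not reach only later rows make up. A row lasts 1/10 s, in which the tool goes at most 50 mm and 8.59 degrees, less where a joint would pass 70% of its speed; a pose out of reach is approached as far as the arm can. A call with a gripper value outside its range is refused whole. The fingers move at their own pace and stop on an object; "squeeze" is the grip in N (left out, the last holds). Time passes only in rows, so rows that repeat a pose let the fingers close. It gives the time, the measured TCP pose, the force, the opening and the grip force at its end, in the units of the state.
- telemetry.state(): the state, without advancing time (a new reading comes with each control period).
- optics.capture(name): name is "scene" or "top"; returns the picture (420x560x3 uint8, red, green, blue); there is no depth.
- optics.camera_params(name): a dict with "fx", "fy", "cx", "cy" (pixels), "distortion" ([k1, k2, p1, p2, k3] as OpenCV has them; the pictures are not rectified), "extrinsics" (4x4, takes a point from camera to world coordinates). Camera axes: x right, y down, z forward; pixel columns grow to the right and rows downward; lengths in m; the calibration is good to about 2 mm. A picture is of the moment at which its call begins. camera_params takes no time and is no camera call.
- bot.job_done(): hands the job in; it is judged then, once.
The state is a dict: "t": time; "qpos": joint angles; "qvel": joint speeds; "joint_torque": joint torques, N m; "tcp_pos": TCP position; "ee_rot": TCP orientation; "force": force on the tool from outside, world axes, zero at the start; "ft_torque": the same for the moment, N m; "gripper_width": opening from 0.0 (shut) to 1.0 (fully open); "gripper_force": force on a finger pad.
Only numpy, scipy, OpenCV 4.12 (cv2) and the standard library are available. Lean on these libraries where they do the work, as an engineer would, in place of code of your own. Each camera call takes 0.05 s, during which the arm holds its last target. There are 200 camera calls.

## Working session

There is one attempt and no reset: what is moved stays moved. The work goes in short steps, Python scripts to look and compute and a tool call to move; the robot and the scene stay as the last step left them, time stands still between calls to the robot, and variables do not carry over. Pictures are saved under pics/ and viewed, at most 10 in all, crops included, and the job is handed in when it is done.

Besides the shell and the picture viewer there is one more tool, called by a JSON object that holds its "op" and its "data", one argument or row to a line. arm_command: Moves the arm, as the interface text tells. Its arguments: {"type":"object","properties":{"offset":{"type":"array"},"roll":{"type":"array"},"grip":{"type":"array"},"squeeze":{"type":"number"}},"required":["offset","roll","grip"]}

```bash
mkdir -p pics; cat > h.py <<'E'
import numpy as np,cv2
from station import telemetry,optics,bot
def snap(n,f,crop=None,s=1):
    im=optics.capture(n)[:,:,::-1].copy()
    cv2.imwrite('pics/'+f+'_full.png',im)
    if crop: x0,y0,x1,y1=crop; im=im[y0:y1,x0:x1]
    if s!=1: im=cv2.resize(im,None,fx=s,fy=s,interpolation=cv2.INTER_CUBIC)
    cv2.imwrite('pics/'+f+'.png',im)
def cam(n):
    p=optics.camera_params(n); K=np.array([[p['fx'],0,p['cx']],[0,p['fy'],p['cy']],[0,0,1]])
    return K,np.array(p['distortion']),np.array(p['extrinsics'])
def ray(n,uv,z):
    K,d,E=cam(n)
    q=cv2.undistortPoints(np.array([[uv]],float),K,d)[0,0]
    r=E[:3,:3]@np.array([q[0],q[1],1]); o=E[:3,3]
    return o+r*(z-o[2])/r[2]
def proj(n,P):
    K,d,E=cam(n); Ei=np.linalg.inv(E)
    return cv2.projectPoints(np.atleast_2d(np.array(P,float)),cv2.Rodrigues(Ei[:3,:3])[0],Ei[:3,3],K,d)[0][:,0]
E
python3 - <<'E'
from h import *
snap('top','t1',None,1.4);snap('scene','s1',None,1.4)
for n in('top','scene'):
    K,d,E=cam(n);print(n,K[0,0],E.round(3).tolist())
print(telemetry.state())
E
```

```text
top 399.23115373972684 [[-0.007, -0.998, 0.055, 0.463], [-1.0, 0.006, -0.011, 0.006], [0.011, -0.055, -0.998, 1.115], [0.0, 0.0, 0.0, 1.0]]
scene 426.9276822058513 [[-0.712, 0.493, -0.501, 0.963], [0.702, 0.504, -0.502, 0.465], [0.005, -0.709, -0.705, 0.714], [0.0, 0.0, 0.0, 1.0]]
{'t': 0.1, 'qpos': array([-8.18819623e+01,  1.40778502e+01,  8.93175132e+01,  8.43135457e-05,
        7.67025409e+01, -9.97514951e+00]), 'qvel': array([-0.02772309, -0.0349891 , -0.14237016,  0.06938117, -0.08037741,
        0.05639783]), 'joint_torque': array([-3.34765873e-04, -4.16915667e+01, -3.15524232e+01,  6.85928995e-02,
        3.09443765e-02, -5.56621706e-05]), 'tcp_pos': array([ 0.20184283, -0.61764963,  0.40368446]), 'ee_rot': array([-1.79903590e+02, -1.70398641e-02,  1.80931534e+01]), 'force': array([-0.21793072, -0.06085037, -0.02186204]), 'ft_torque': array([ 0.02129506,  0.04641446, -0.00340691]), 'gripper_force': 0.0, 'gripper_width': 1.0008955907453283}
```

View pics/t1.png

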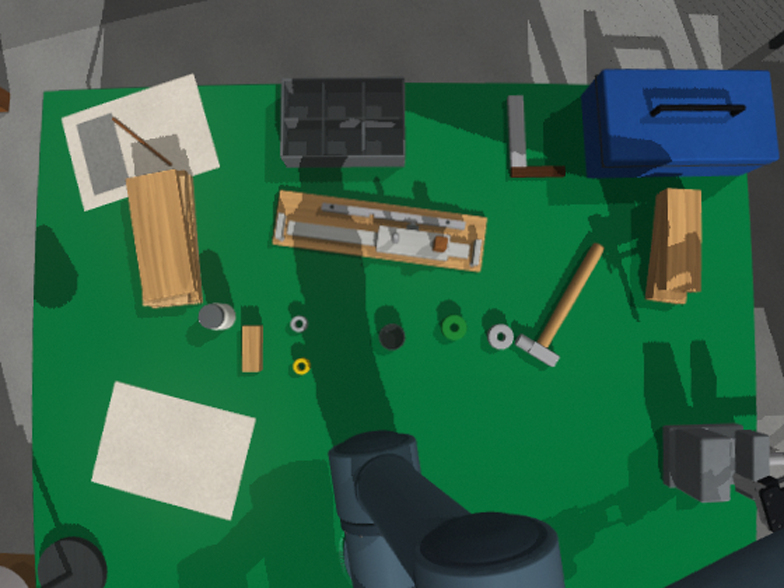

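View pics/s1.png

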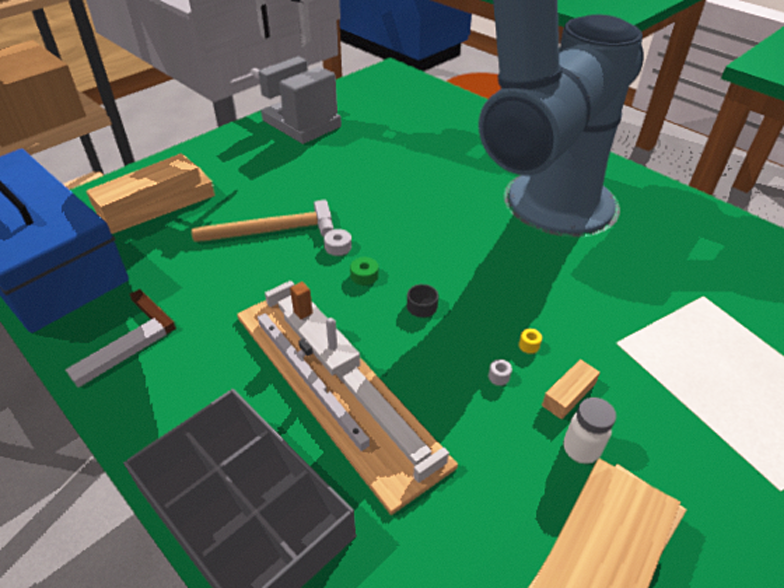

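Candidates in the top view at 1.4x: for the wide collar, grey ring (501,337) or green look-alike (454,327). For the narrow collar, grey ring (299,324) or yellow look-alike (302,366). I choose the grey ones. The jig is at about (380,232), with the post at (395,237) and the knob at (440,243). Next, close crops to check this.

```bash
python3 - <<'E'
import cv2
a=cv2.imread('pics/t1_full.png');cv2.imwrite('pics/t1c.png',cv2.resize(a[130:275,185:385],None,fx=4,fy=4,interpolation=2))
a=cv2.imread('pics/s1_full.png');cv2.imwrite('pics/s1c.png',cv2.resize(a[190:370,165:375],None,fx=3.3,fy=3.3,interpolation=2)[:600])
E
```

```text
(no output)
```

View pics/t1c.png

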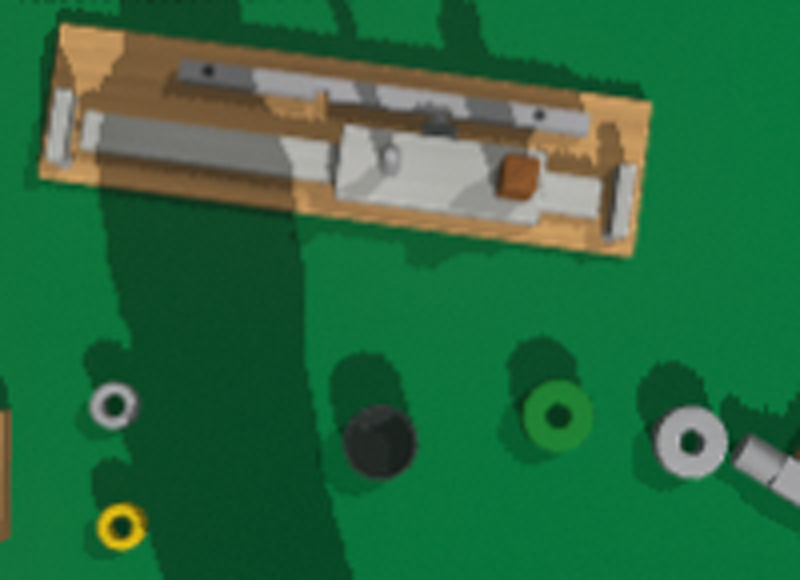

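View pics/s1c.png

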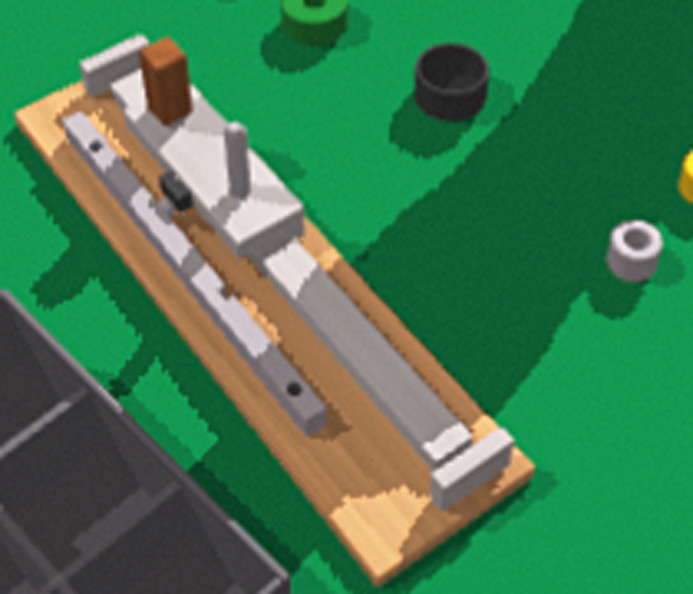

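The crops confirm the choices. In the top crop the wide grey collar is at (691,442), the narrow grey one at (113,406), the post top at (390,153) and the knob at (521,172). The notch is at about (324,95) in the top crop and (228,290) in the scene crop. Now I'll compute positions.

```bash
cat >> h.py <<'E'
def tc(u,v): return (185+(u+.5)/4-.5,130+(v+.5)/4-.5)
def sc(u,v): return (165+(u+.5)/3.3-.5,190+(v+.5)/3.3-.5)
def tri(a,b):
    A=[];B=[]
    for n,uv in(('top',a),('scene',b)):
        p0=ray(n,uv,0);p1=ray(n,uv,.2);d=(p1-p0)/np.linalg.norm(p1-p0)
        M=np.eye(3)-np.outer(d,d);A.append(M);B.append(M@p0)
    return np.linalg.lstsq(np.vstack(A),np.hstack(B),rcond=None)[0]
E
python3 - <<'E'
from h import *
np.set_printoptions(precision=4,suppress=True)
C=np.array([ray('top',tc(*p),.012)[:2] for p in((62,22),(652,100),(633,257),(40,180))])
print(C,C.mean(0)); d=C[0]+C[3]-C[1]-C[2]; print('len',np.linalg.norm(d)/2,'dir',np.degrees(np.arctan2(d[1],d[0])))
y=d/np.linalg.norm(d)
for nm,a,b,z in(('post',(390,152),(235,129),.101),('knob',(521,172),(163,47),.097),('notch',(324,96),(228,292),None),('ball',(437,122),(176,190),None),('narrow',(113,406),(636,236),.024)):
    print(nm,tri(tc(*a),sc(*b)), z and (ray('top',tc(*a),z),ray('scene',sc(*b),z)))
print('wide',ray('top',tc(691,442),.024),'scene',ray('scene',(337/1.4,237/1.4),.024), 'green',ray('top',tc(558,416),.024))
im=cv2.imread('pics/t1_full.png').astype(int)
print(y)
E
```

```text
[[ 0.7213  0.2272]
 [ 0.6638 -0.1859]
 [ 0.5535 -0.1707]
 [ 0.6098  0.2415]] [0.6371 0.028 ]
len 0.41653567265401287 dir 82.14934643259645
post [ 0.6135 -0.0003  0.0987] (array([ 0.6145, -0.0015,  0.101 ]), array([0.6136, 0.0028, 0.101 ]))
knob [ 0.6003 -0.0844  0.1004] (array([ 0.6018, -0.0856,  0.097 ]), array([ 0.5974, -0.0863,  0.097 ]))
notch [0.6634 0.0442 0.0267] None
ball [ 0.6417 -0.032   0.0397] None
narrow [0.4519 0.189  0.0246] (array([0.4527, 0.188 , 0.024 ]), array([0.4505, 0.1898, 0.024 ]))
wide [ 0.4254 -0.2069  0.024 ] scene [ 0.4245 -0.2048  0.024 ] green [ 0.4439 -0.1157  0.024 ]
[0.1366 0.9906]
```

The notch is about 50 mm ahead of the post axis, so the carriage travels about 80 mm. The rail heads at 82.15°. With yaw 82.15° the tool x axis is jig y and the tool y axis is jig x, which suits all the grasps. First I hover over the wide collar.

{"op": "arm_command", "data": {
  "offset": [
    [34.0,-32.2,8],
    [34.0,-32.2,8],
    [34.0,-32.2,8],
    [34.0,-32.2,8],
    [34.0,-32.2,8],
    [34.0,-32.2,8],
    [34.0,-32.2,8],
    [34.0,-32.2,8],
    [34.0,-32.2,8],
    [34.0,-32.2,8],
    [34.0,-32.2,8],
    [34.0,-32.2,8],
    [34.0,-32.2,8],
    [34.0,-32.2,8]
  ],
  "roll": [-64.1,-64.1,-64.1,-64.1,-64.1,-64.1,-64.1,-64.1,-64.1,-64.1,-64.1,-64.1,-64.1,-64.1],
  "grip": [0.8,0.8,0.8,0.8,0.8,0.8,0.8,0.8,0.8,0.8,0.8,0.8,0.8,0.8],
  "squeeze": 30
}}

```text
t: 1.5
tcp_pos: [0.4247, -0.2074, 0.325]
ee_rot: [180.0, 0.0, 82.1]
force: [-0.4, -0.3, 0.8]
gripper_width: 0.799
gripper_force: 0.0
```

```bash
python3 - <<'E'
from h import *
snap('scene','s2',(180,110,320,210),5)
s=telemetry.state();print(s['t'],s['tcp_pos'],s['ee_rot'])
E
```

```text
1.55 [ 0.42471674 -0.20730544  0.32493553] [1.79976727e+02 2.14256932e-02 8.20782850e+01]
```

View pics/s2.png

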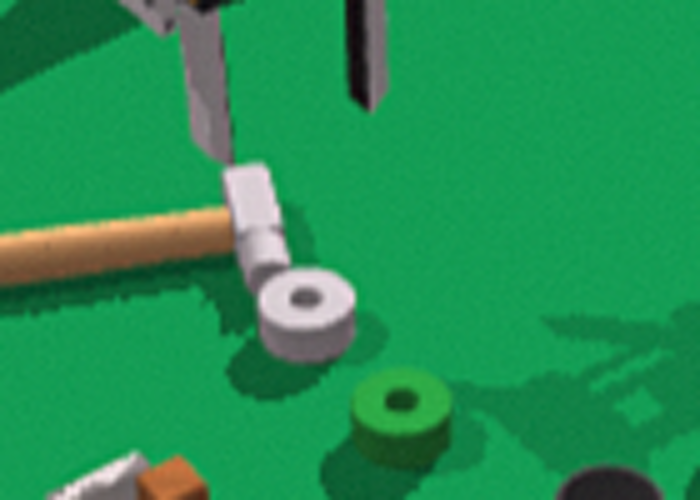

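The grey wide collar's hole is at crop (306,298), next to the hammer head; the fingers will pass in front of and behind it, clear of the hammer. Descend and grip.

{"op": "arm_command", "data": {
  "offset": [
    [0.1,0,4],
    [0.1,0,8],
    [0.1,0,11],
    [0.1,0,12.3],
    [0.1,0,12.3],
    [0.1,0,12.3],
    [0.1,0,12.3],
    [0.1,0,12.3],
    [0.1,0,12.3],
    [0.1,0,12.3],
    [0.1,0,12.3],
    [0.1,0,12.3]
  ],
  "roll": [0,0,0,0,0,0,0,0,0,0,0,0],
  "grip": [0.8,0.8,0.8,0.8,0.8,0.4,0.4,0.4,0.4,0.4,0.4,0.4],
  "squeeze": 30
}}

```text
t: 2.75
tcp_pos: [0.4254, -0.2054, 0.2022]
ee_rot: [180.0, 0.0, 82.2]
force: [-2.3, 0.0, 6.4]
gripper_width: 0.524
gripper_force: 30.0
```

{"op": "arm_command", "data": {
  "offset": [
    [0,0,-3],
    [0,0,-7],
    [0,0,-11],
    [2,2,-13],
    [6,4,-13],
    [10,7,-13],
    [14,10,-13],
    [18,13,-13],
    [22,15.5,-13],
    [22.9,15.8,-13],
    [22.9,15.8,-13],
    [22.9,15.8,-13],
    [22.9,15.8,-13]
  ],
  "roll": [0,0,0,0,0,0,0,0,0,0,0,0,0],
  "grip": [0.4,0.4,0.4,0.4,0.4,0.4,0.4,0.4,0.4,0.4,0.4,0.4,0.4],
  "squeeze": 40
}}

```text
t: 4.05
tcp_pos: [0.6121, -0.0009, 0.3312]
ee_rot: [-179.9, 0.0, 82.1]
force: [0.3, 0.6, -2.7]
gripper_width: 0.522
gripper_force: 40.0
```

```bash
python3 - <<'E'
from h import *
snap('scene','s3',(195,160,335,280),5)
snap('top','t3')
s=telemetry.state();print(s['t'],s['tcp_pos'],s['ee_rot'],s['force'])
p=s['tcp_pos'];print('post axis proj',[ ((proj('scene',[[.614,0,z]])[0]-[195,160]+.5)*5-.5).round(1) for z in(.101,.06,.043)])
print('collar exp',((proj('scene',[[p[0],p[1],p[2]-.202]])[0]-[195,160]+.5)*5-.5).round(1))
E
```

```text
4.15 [ 0.6122615  -0.00092721  0.33161125] [-1.79982932e+02  3.83433678e-03  8.20913525e+01] [ 0.15343138  0.42398251 -2.85178261]
post axis proj [array([200.9, 342.5]), array([207.3, 411.5]), array([209.9, 438.8])]
collar exp [198.1 288. ]
```

View pics/s3.png

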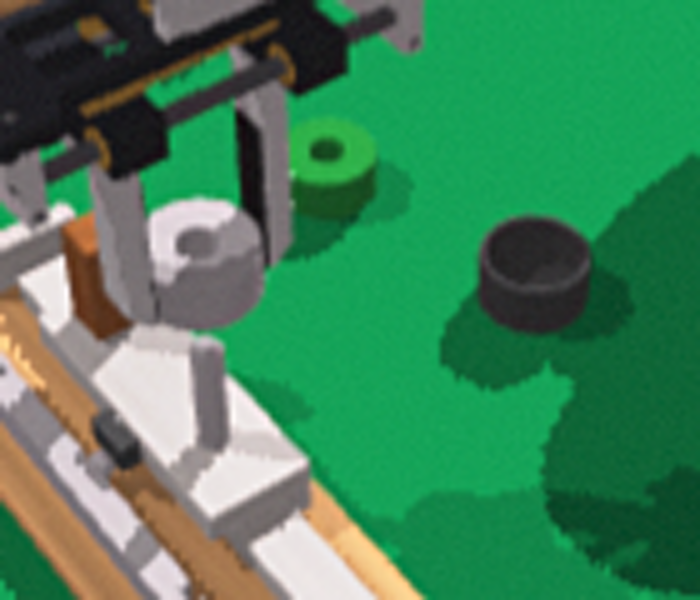

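The post top is at crop (206,345) and its foot at (213,442). The collar hole is at about (198,239), with the outline spanning x from about 146 to 265. Next I compare them within the same camera.

```bash
python3 - <<'E'
from h import *
np.set_printoptions(precision=4,suppress=True)
f=lambda u,v:(195+(u+.5)/5-.5,160+(v+.5)/5-.5)
J=np.array([[.1366,.9906],[.9906,-.1366]])
p=ray('scene',f(206,345),.101)[:2];q=ray('scene',f(213,442),.043)[:2];c=ray('scene',f(198,239.5),.3314-.178)[:2]
tcp=np.array([.6122,-.0009])
print('post',p,q,'collar',c); print('jig yx: post top-tcp',J@(p-tcp),'foot-tcp',J@(q-tcp),'collar-tcp',J@(c-tcp))
E
```

```text
post [0.6135 0.0024] [0.6142 0.0022] collar [ 0.6098 -0.0016]
jig yx: post top-tcp [0.0035 0.0008] foot-tcp [0.0034 0.0016] collar-tcp [-0.001  -0.0023]
```

{"op": "arm_command", "data": {
  "offset": [
    [0.25,0.2,0.5],
    [0.25,0.2,1.5],
    [0.25,0.2,2.3],
    [0.25,0.2,2.7],
    [0.25,0.2,3.0],
    [0.25,0.2,3.2],
    [0.25,0.2,3.4],
    [0.25,0.2,3.4],
    [0.25,0.2,3.4]
  ],
  "roll": [0,0,0,0,0,0,0,0,0],
  "grip": [0.4,0.4,0.4,0.4,0.4,0.4,0.4,0.4,0.4]
}}

```text
t: 5.05
tcp_pos: [0.615, 0.0023, 0.2975]
ee_rot: [-180.0, 0.0, 82.2]
force: [-1.9, -1.2, -3.6]
gripper_width: 0.526
gripper_force: 40.0
```

No vertical resistance, so the collar seems to be on the taper. Continue.

{"op": "arm_command", "data": {
  "offset": [
    [0,0,0.3],
    [0,0,0.6],
    [0,0,0.9],
    [0,0,1.2],
    [0,0,1.2]
  ],
  "roll": [0,0,0,0,0],
  "grip": [0.4,0.4,0.4,0.4,0.4]
}}

```text
t: 5.55
tcp_pos: [0.615, 0.0024, 0.2849]
ee_rot: [-180.0, -0.0, 82.2]
force: [-2.6, -1.9, -3.0]
gripper_width: 0.519
gripper_force: 40.0
```

{"op": "arm_command", "data": {
  "offset": [
    [0,0,0.8],
    [0,0,1.6],
    [0,0,2.4],
    [0,0,3.2],
    [0,0,3.6],
    [0,0,3.8],
    [0,0,3.9],
    [0,0,4.0],
    [0,0,4.0]
  ],
  "roll": [0,0,0,0,0,0,0,0,0],
  "grip": [0.4,0.4,0.4,0.4,0.4,0.4,0.4,0.4,0.4]
}}

```text
t: 6.45
tcp_pos: [0.6152, 0.0025, 0.2457]
ee_rot: [180.0, -0.0, 82.2]
force: [-1.2, -0.4, -1.8]
gripper_width: 0.522
gripper_force: 40.0
```

{"op": "arm_command", "data": {
  "offset": [
    [0,0,0.1],
    [0,0,0.2],
    [0,0,0.2],
    [0,0,0.2],
    [0,0,0.2],
    [0,0,0.2],
    [0,0,-2],
    [0,0,-5],
    [0,0,-8],
    [0,0,-8],
    [0,0,-8]
  ],
  "roll": [0,0,0,0,0,0,0,0,0,0,0],
  "grip": [0.4,0.4,0.65,0.65,0.65,0.65,0.65,0.65,0.65,0.65,0.65],
  "squeeze": 30
}}

```text
t: 7.55
tcp_pos: [0.6152, 0.0024, 0.3259]
ee_rot: [179.9, 0.0, 82.2]
force: [-1.0, -0.5, -0.5]
gripper_width: 0.652
gripper_force: 0.0
```

```bash
python3 - <<'E'
from h import *
s=telemetry.state();p=s['tcp_pos'];print(s['t'],p,s['ee_rot'],s['force'])
snap('scene','s4',(195,190,335,310),5)
J=np.array([[.1366,.9906],[.9906,-.1366]])
print('to narrow (tool x,y cm)',J@(np.array([.4517,.1888])-p[:2])*100)
E
```

```text
7.55 [0.61523878 0.00241503 0.32589599] [1.79925309e+02 2.55151191e-03 8.21945314e+01] [-0.95511758 -0.51220049 -0.45240187]
to narrow (tool x,y cm) [ 16.2293555  -18.74617001]
```

View pics/s4.png

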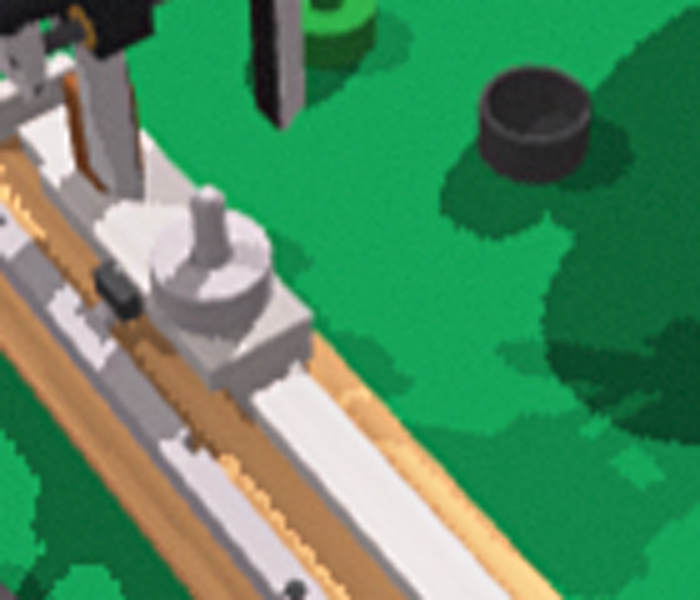

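The wide collar sits flat on the plate, centred round the post at crop (210,265). The notch shows at crop (190,438). Now the narrow collar.

{"op": "arm_command", "data": {
  "offset": [
    [3,-3.5,0],
    [6.5,-7.5,0],
    [10,-11.5,0],
    [13,-15,0],
    [16,-18,0],
    [16.2,-18.7,2],
    [16.2,-18.7,6],
    [16.2,-18.7,10],
    [16.2,-18.7,12.3],
    [16.2,-18.7,12.3],
    [16.2,-18.7,12.3],
    [16.2,-18.7,12.3],
    [16.2,-18.7,12.3],
    [16.2,-18.7,12.3],
    [16.2,-18.7,12.3],
    [16.2,-18.7,12.3],
    [16.2,-18.7,12.3],
    [16.2,-18.7,12.3]
  ],
  "roll": [0,0,0,0,0,0,0,0,0,0,0,0,0,0,0,0,0,0],
  "grip": [0.65,0.65,0.65,0.65,0.65,0.65,0.65,0.65,0.65,0.65,0.2,0.2,0.2,0.2,0.2,0.2,0.2,0.2],
  "squeeze": 25
}}

```text
t: 9.4
tcp_pos: [0.4518, 0.1883, 0.2026]
ee_rot: [-180.0, -0.0, 82.2]
force: [-0.1, 0.6, -1.7]
gripper_width: 0.335
gripper_force: 25.0
```

{"op": "arm_command", "data": {
  "offset": [
    [0,0,-3],
    [0,0,-7],
    [0,0,-11],
    [-1,1,-13],
    [-4,4.5,-13],
    [-7,8,-13],
    [-10,11.5,-13],
    [-13,15,-13],
    [-15.5,18,-13],
    [-16.2,18.7,-13],
    [-16.2,18.7,-13],
    [-16.2,18.7,-13],
    [-16.2,18.7,-12],
    [-16.2,18.7,-11],
    [-16.2,18.7,-10.4],
    [-16.2,18.7,-10],
    [-16.2,18.7,-9.7],
    [-16.2,18.7,-9.5],
    [-16.2,18.7,-9.5]
  ],
  "roll": [0,0,0,0,0,0,0,0,0,0,0,0,0,0,0,0,0,0,0],
  "grip": [0.2,0.2,0.2,0.2,0.2,0.2,0.2,0.2,0.2,0.2,0.2,0.2,0.2,0.2,0.2,0.2,0.2,0.2,0.2]
}}

```text
t: 11.3
tcp_pos: [0.6152, 0.0021, 0.298]
ee_rot: [-180.0, 0.0, 82.2]
force: [-3.2, -2.2, 1.4]
gripper_width: 0.341
gripper_force: 25.0
```

{"op": "arm_command", "data": {
  "offset": [
    [0,0,0.2],
    [0,0,0.4],
    [0,0,0.6],
    [0,0,0.8],
    [0,0,0.8]
  ],
  "roll": [0,0,0,0,0],
  "grip": [0.2,0.2,0.2,0.2,0.2]
}}

```text
t: 11.8
tcp_pos: [0.615, 0.0024, 0.289]
ee_rot: [-180.0, -0.0, 82.2]
force: [-1.1, -2.0, -1.8]
gripper_width: 0.341
gripper_force: 25.0
```

{"op": "arm_command", "data": {
  "offset": [
    [0,0,0.5],
    [0,0,1.0],
    [0,0,1.4],
    [0,0,1.7],
    [0,0,1.9],
    [0,0,2.0],
    [0,0,2.0]
  ],
  "roll": [0,0,0,0,0,0,0],
  "grip": [0.2,0.2,0.2,0.2,0.2,0.2,0.2]
}}

```text
t: 12.5
tcp_pos: [0.6151, 0.0025, 0.2694]
ee_rot: [-180.0, -0.0, 82.2]
force: [-2.5, -0.4, -2.4]
gripper_width: 0.34
gripper_force: 25.0
```

{"op": "arm_command", "data": {
  "offset": [
    [0,0,0.1],
    [0,0,0.1],
    [0,0,0.1],
    [0,0,0.1],
    [0,0,0.1],
    [0,0,-2],
    [0,0,-5],
    [0,0,-7],
    [-3,0,-7],
    [-6,0,-7],
    [-8.5,0,-7],
    [-8.5,0,-7],
    [-8.5,0,-7]
  ],
  "roll": [0,0,0,0,0,0,0,0,0,0,0,0,0],
  "grip": [0.2,0.55,0.55,0.55,0.55,0.55,0.55,0.55,0.55,0.55,0.55,0.55,0.55]
}}

```text
t: 13.8
tcp_pos: [0.6036, -0.0819, 0.3396]
ee_rot: [180.0, -0.0, 82.1]
force: [-0.8, 0.2, 0.0]
gripper_width: 0.549
gripper_force: 0.0
```

```bash
python3 - <<'E'
from h import *
s=telemetry.state();p=s['tcp_pos'];print(s['t'],p,s['ee_rot'],s['force'])
snap('scene','s5',(175,180,315,300),5)
J=np.array([[.1366,.9906],[.9906,-.1366]])
for z in(.115,.097,.067): print(z,((proj('scene',[[p[0],p[1],z]])[0]-[175,180]+.5)*5-.5).round(1),((proj('scene',[[p[0]+.0116,p[1]+.0842,z]])[0]-[175,180]+.5)*5-.5).round(1))
E
```

```text
13.8 [ 0.60361793 -0.08191935  0.33962467] [ 1.79990518e+02 -2.53143805e-02  8.21379202e+01] [-0.81433459  0.21919209  0.03376113]
0.115 [187.8 102.3] [300.1 222.4]
0.097 [192.1 133.9] [303. 254.]
0.067 [199.1 184.6] [307.7 304.6]
```

View pics/s5.png

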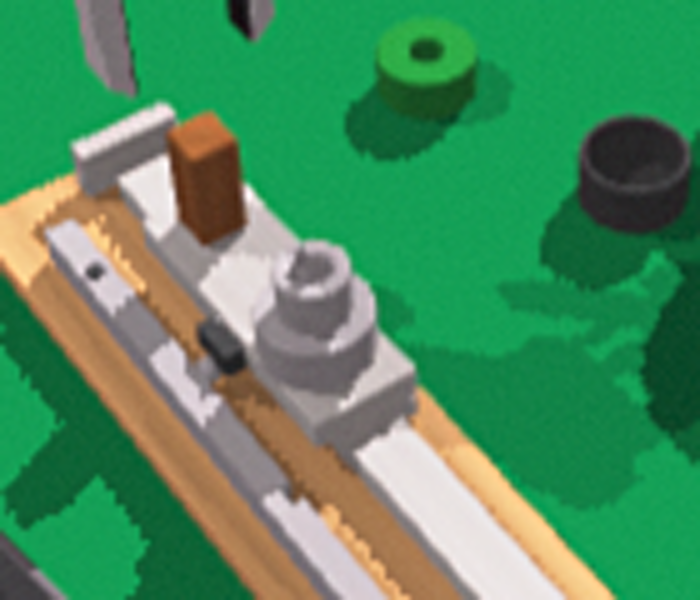

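The narrow collar is seated on the wide one: its top rim is at (313,270) with the post visible inside. The knob top centre is at about (205,136), the ball about (207,374) and the notch about (290,490).

```bash
python3 - <<'E'
from h import *
np.set_printoptions(precision=4,suppress=True)
f=lambda u,v:(175+(u+.5)/5-.5,180+(v+.5)/5-.5)
J=np.array([[.1366,.9906],[.9906,-.1366]])
t=np.array([.6036,-.0819])
g=lambda u,v,z:J@(ray('scene',f(u,v),z)[:2]-t)*1000
print('knob',g(205,136,.097),'narrow',g(313,269,.091),'ball',g(207,372,.03),'notch',[g(290,490,z) for z in(.024,.027,.03)],'housing',g(222,345,.04))
E
```

```text
knob [ 4.2512 -3.6439] narrow [89.197  -1.5059] ball [62.5556 37.8869] notch [array([130.0171,  40.7878]), array([132.0217,  41.8326]), array([134.0263,  42.8774])] housing [61.517  28.9381]
```

{"op": "arm_command", "data": {
  "offset": [
    [0.3,-0.1,2],
    [0.3,-0.1,5],
    [0.3,-0.1,7.5],
    [0.3,-0.1,8.0],
    [0.3,-0.1,8.0],
    [0.3,-0.1,8.0],
    [0.3,-0.1,8.0],
    [0.3,-0.1,8.0],
    [0.3,-0.1,8.0],
    [0.3,-0.1,8.0],
    [0.3,-0.1,8.0]
  ],
  "roll": [0,0,0,0,0,0,0,0,0,0,0],
  "grip": [0.55,0.55,0.55,0.55,0.1,0.1,0.1,0.1,0.1,0.1,0.1],
  "squeeze": 35
}}

```text
t: 14.95
tcp_pos: [0.6027, -0.0786, 0.261]
ee_rot: [-179.9, 0.0, 82.2]
force: [-6.6, 0.9, 5.8]
gripper_width: 0.251
gripper_force: 35.0
```

{"op": "arm_command", "data": {
  "offset": [
    [0.5,-0.1,0],
    [1.2,-0.1,0],
    [2.0,-0.1,0],
    [2.8,-0.1,0],
    [3.6,-0.1,0],
    [4.4,-0.1,0],
    [5.0,-0.1,0],
    [5.3,-0.1,0],
    [5.5,-0.1,0],
    [5.5,-0.1,0]
  ],
  "roll": [0,0,0,0,0,0,0,0,0,0],
  "grip": [0.1,0.1,0.1,0.1,0.1,0.1,0.1,0.1,0.1,0.1]
}}

```text
t: 15.95
tcp_pos: [0.6098, -0.0238, 0.261]
ee_rot: [180.0, -0.0, 82.2]
force: [-1.4, -0.3, 6.0]
gripper_width: 0.25
gripper_force: 35.0
```

```bash
python3 - <<'E'
from h import *
snap('scene','s6',(185,210,325,330),5)
s=telemetry.state();print(s['t'],s['tcp_pos'],s['force'])
E
```

```text
16.0 [ 0.60985234 -0.02383113  0.26097945] [-2.62096859 -0.78735671  4.84357214]
```

View pics/s6.png

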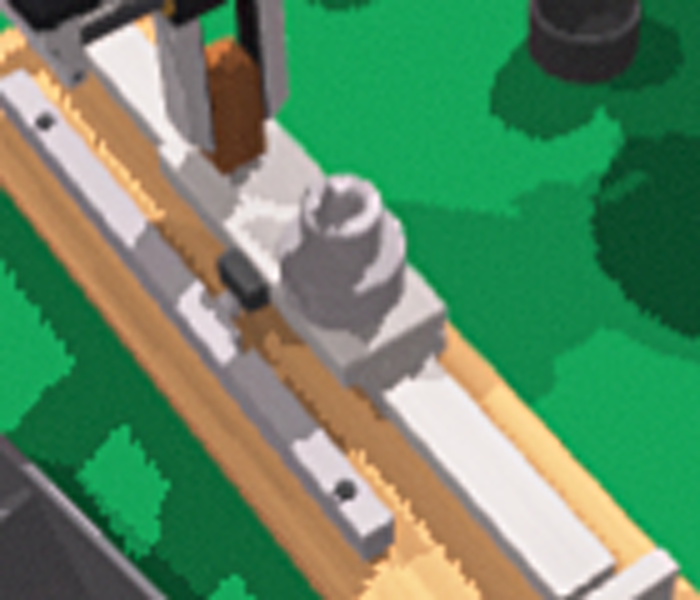

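The ball is at (227,305) and the notch at about (240,342), so about 20 mm remain. I'll creep and watch the force along the rail.

{"op": "arm_command", "data": {
  "offset": [
    [0.4,0,0],
    [0.8,0,0],
    [1.0,0,0],
    [1.1,0,0],
    [1.2,0,0]
  ],
  "roll": [0,0,0,0,0],
  "grip": [0.1,0.1,0.1,0.1,0.1]
}}

```text
t: 16.5
tcp_pos: [0.6115, -0.0122, 0.261]
ee_rot: [180.0, 0.0, 82.2]
force: [-1.9, -1.8, 5.6]
gripper_width: 0.258
gripper_force: 35.0
```

{"op": "arm_command", "data": {
  "offset": [
    [0.1,0,0],
    [0.2,0,0]
  ],
  "roll": [0,0],
  "grip": [0.1,0.1]
}}

```text
t: 16.7
tcp_pos: [0.6117, -0.0103, 0.261]
ee_rot: [180.0, 0.0, 82.2]
force: [-2.8, -2.4, 6.1]
gripper_width: 0.255
gripper_force: 35.0
```

{"op": "arm_command", "data": {
  "offset": [
    [0.1,0,0],
    [0.2,0,0]
  ],
  "roll": [0,0],
  "grip": [0.1,0.1]
}}

```text
t: 16.9
tcp_pos: [0.612, -0.0083, 0.261]
ee_rot: [180.0, 0.0, 82.2]
force: [-3.2, -2.9, 5.7]
gripper_width: 0.255
gripper_force: 35.0
```

{"op": "arm_command", "data": {
  "offset": [
    [0.1,0,0],
    [0.15,0,0]
  ],
  "roll": [0,0],
  "grip": [0.1,0.1]
}}

```text
t: 17.1
tcp_pos: [0.6122, -0.0067, 0.261]
ee_rot: [180.0, 0.0, 82.2]
force: [-1.5, -2.0, 5.6]
gripper_width: 0.253
gripper_force: 35.0
```

{"op": "arm_command", "data": {
  "offset": [
    [0.1,0,0],
    [0.15,0,0]
  ],
  "roll": [0,0],
  "grip": [0.1,0.1]
}}

```text
t: 17.3
tcp_pos: [0.6125, -0.005, 0.261]
ee_rot: [180.0, -0.0, 82.2]
force: [-1.2, 0.3, 5.9]
gripper_width: 0.26
gripper_force: 35.0
```

{"op": "arm_command", "data": {
  "offset": [
    [0.1,0,0],
    [0.15,0,0]
  ],
  "roll": [0,0],
  "grip": [0.1,0.1]
}}

```text
t: 17.5
tcp_pos: [0.6127, -0.0031, 0.261]
ee_rot: [179.9, -0.1, 82.2]
force: [0.3, 3.5, 4.8]
gripper_width: 0.249
gripper_force: 35.0
```

The force turned forward to +3.5 N, so the ball is dropping in. Smaller steps now until it balances.

{"op": "arm_command", "data": {
  "offset": [
    [0.05,0,0],
    [0.1,0,0],
    [0.1,0,0]
  ],
  "roll": [0,0,0],
  "grip": [0.1,0.1,0.1]
}}

```text
t: 17.8
tcp_pos: [0.6129, -0.0016, 0.261]
ee_rot: [179.9, -0.1, 82.2]
force: [0.0, 4.8, 5.5]
gripper_width: 0.252
gripper_force: 35.0
```

{"op": "arm_command", "data": {
  "offset": [
    [0.05,0,0],
    [0.1,0,0],
    [0.1,0,0]
  ],
  "roll": [0,0,0],
  "grip": [0.1,0.1,0.1]
}}

```text
t: 18.1
tcp_pos: [0.613, -0.0011, 0.261]
ee_rot: [179.9, -0.1, 82.2]
force: [-0.2, 0.7, 4.8]
gripper_width: 0.257
gripper_force: 35.0
```

{"op": "arm_command", "data": {
  "offset": [
    [0.03,0,0],
    [0.03,0,0],
    [0.03,0,0],
    [0.03,0,0]
  ],
  "roll": [0,0,0,0],
  "grip": [0.1,0.1,0.1,0.1],
  "squeeze": 3
}}

```text
t: 18.5
tcp_pos: [0.6129, -0.0013, 0.26]
ee_rot: [179.9, -0.0, 82.2]
force: [-0.1, 1.8, 4.0]
gripper_width: 0.257
gripper_force: 3.0
```

{"op": "arm_command", "data": {
  "offset": [
    [0,0,0],
    [0,0,0],
    [0,0,0],
    [0,0,0]
  ],
  "roll": [0,0,0,0],
  "grip": [0.1,0.1,0.1,0.1],
  "squeeze": 35
}}

```text
t: 18.9
tcp_pos: [0.6129, -0.0014, 0.26]
ee_rot: [179.9, -0.0, 82.2]
force: [0.6, 3.1, 4.5]
gripper_width: 0.254
gripper_force: 35.0
```

{"op": "arm_command", "data": {
  "offset": [
    [0.05,0,0],
    [0.1,0,0],
    [0.1,0,0]
  ],
  "roll": [0,0,0],
  "grip": [0.1,0.1,0.1]
}}

```text
t: 19.2
tcp_pos: [0.613, -0.001, 0.26]
ee_rot: [179.9, 0.1, 82.2]
force: [0.5, 0.3, 4.7]
gripper_width: 0.251
gripper_force: 35.0
```

{"op": "arm_command", "data": {
  "offset": [
    [0.05,0,0],
    [0.1,0,0],
    [0.1,0,0]
  ],
  "roll": [0,0,0],
  "grip": [0.1,0.1,0.1]
}}

```text
t: 19.5
tcp_pos: [0.6131, -0.0005, 0.26]
ee_rot: [179.9, 0.1, 82.2]
force: [-0.1, -3.9, 5.8]
gripper_width: 0.251
gripper_force: 35.0
```

```bash
python3 - <<'E'
from h import *
for i in range(4):
    im=optics.capture('scene'); s=telemetry.state();print(s['t'],s['tcp_pos'].round(5),s['force'].round(2))
a=im[250:310,215:285,::-1]
cv2.imwrite('pics/s7.png',cv2.resize(a,None,fx=9,fy=9,interpolation=2))
E
```

```text
19.55 [ 6.1307e-01 -5.6000e-04  2.6003e-01] [ 0.19 -3.29  6.05]
19.6 [ 6.1309e-01 -5.6000e-04  2.6007e-01] [ 0.22 -3.13  5.82]
19.65 [ 6.1307e-01 -5.4000e-04  2.6002e-01] [-0.02 -3.42  5.38]
19.7 [ 6.1307e-01 -5.2000e-04  2.6003e-01] [ 0.17 -3.41  5.68]
```

View pics/s7.png

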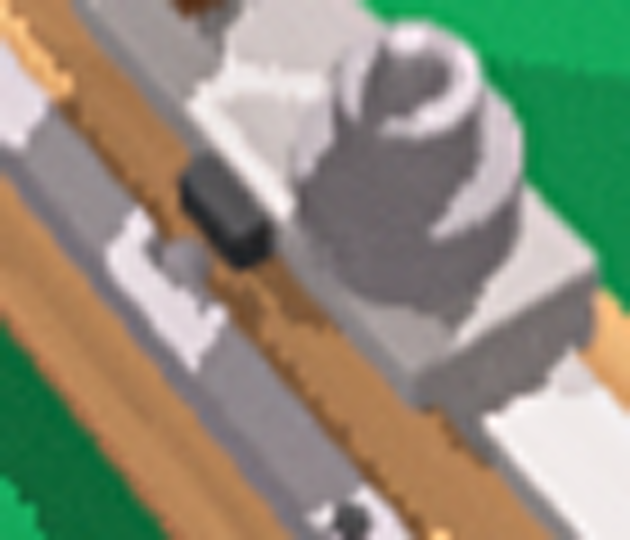

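The crop shows the ball at (185,262) seated in the notch. The balance point is within about 0.3 mm. I'll take off the residual push a little and firm up the grip.

{"op": "arm_command", "data": {
  "offset": [
    [-0.03,0,0],
    [-0.03,0,0],
    [-0.03,0,0],
    [-0.03,0,0],
    [-0.03,0,0]
  ],
  "roll": [0,0,0,0,0],
  "grip": [0.1,0.1,0.1,0.1,0.1],
  "squeeze": 40
}}

```text
t: 20.2
tcp_pos: [0.613, -0.0007, 0.26]
ee_rot: [179.9, 0.1, 82.2]
force: [-0.5, -2.3, 6.1]
gripper_width: 0.25
gripper_force: 40.0
```

```bash
python3 -c "
from station import bot;print(bot.job_done())"
```

```text
the job is handed in; nothing more can be done
None
```

The job is handed in: the wide collar and then the narrow one are on the post and look fully home, and the ball is in the notch with the knob still gripped at 40 N (about 20 s used, nothing else touched as far as I could see).

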